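# Tag the tasting dish and hold it out

### The job

Hang the yellow tag by its hole on the red post of the tasting dish and let go of it. Then lift the dish by its black handle bar straight up clear of the table before turning it, carry it over the black hand-over mat and give it a quarter turn so that the red post points the way the mat's white arrow points, always keeping the dish level and the orange candy ball in the middle, inside the blue ring, without touching the ball. Finish holding the dish still and centred over the arrow mat, about a hand's breadth (10 cm) above it, with the tag still on its post, for a colleague to take; do not put it down, and leave the jar, shaker and bowl where they are.

Things in the scene. Friction and masses are not known exactly. Their poses are not given: they have to be found in the camera images.
- dish: Shallow white round dish, 134 mm across its blue rim (top 27 mm high), standing loose on the table, about 0.4 kg. Origin: centre of its underside; z up; +x points to the red post, y along the handle bar. At the start +x points roughly to world +y. A 6 mm steel bow stands on the rim at y = +66 and -66 mm and carries the handle bar, 98 mm up, over the middle.
- dish_grip (a point): Centre of the dish's black handle bar, 98 mm above the dish's underside on the dish's axis. The bar is 16 mm thick (dish x), 60 mm long (dish y) and 26 mm high; pinch it from above across its 16 mm. Its frame is parallel to the dish's.
- dish_middle (a point): Point on the dish axis 24 mm above its underside, where the centre of a centred ball lies. The dish inside is a very shallow funnel: slope 5 degrees within the blue ring (60 mm outer diameter), 15 degrees beyond, so a tilt or jerk rolls the ball off centre.
- post_seat (a point): Centre of the top of the red seat (30 mm diameter, 30 mm above the dish's underside, 98 mm from the dish's axis along dish +x), where the underside of the hung tag rests. From it rises the red post, 10 mm in diameter, 35 mm tall, tapered in its last 7 mm.
- tag: Yellow flat plastic tag, 60 x 40 x 8 mm, 30 g, lying flat and loose, with a round through hole 18 mm in diameter and a green stripe at the end farther from the hole. Origin: centre of the hole, at the underside; +x along the length to the green end (edges at x = -22 and +38 mm, y = -20 and +20 mm); z up. Any yaw on the post will do.
- sweet_center (a point): Centre of the loose orange hard candy ball, 30 mm in diameter, 22 g, lying in the middle of the dish.
- mat: Black hand-over mat fixed flat on the table, 200 x 170 mm, 4 mm thick, with a white arrow on it. Origin: its centre, underside; the arrow points along its +x, roughly away from the robot; z up. It lies on the robot's left or right, the dish on the other side.
- jar: Bystander: amber jar with a brass-coloured cap, 72 mm in diameter, 95 mm tall; origin at the centre of its underside.
- shaker: Bystander: steel shaker, 44 mm in diameter, 78 mm tall; origin at the centre of its underside.
- tub: Bystander: small steel bowl, 84 mm in diameter, 50 mm tall; origin at the centre of its underside.

How it is judged:
On the way, in this order (a step that is already met when the one before it is completed fails the run):
1. the tag sits on the post, let go, with the dish still standing on the table (horizontal distance between post_seat and tag below 0.009 m and z of tag in the frame of dish between 0.024 and 0.04 m and contact force between the fingers and tag below 0.1 N and height (world z) of dish below 0.006 m), for 0.3 s.
2. the dish is lifted at least 30 mm clear of the table before it is turned (still at least 40 degrees from the arrow) (height (world z) of dish above 0.03 m and angle between the x axis of dish and the x axis of mat, either way round above 0.7 rad), for 0.05 s.
At the end, for the whole second after the job is handed in: Held still, underside 60-160 mm up, within 35 mm of the mat's centre, post along the arrow within 0.17 rad, tilt under 0.08 rad, ball within 15 mm of middle, tag on its post (hole centre within 9 mm, underside -6 to +10 mm from the seat), fingers off it, touching no bystander (horizontal distance between post_seat and tag below 0.009 m and z of tag in the frame of dish between 0.024 and 0.04 m and contact force between the fingers and tag below 0.1 N and height (world z) of dish between 0.06 and 0.16 m and horizontal distance between dish and mat below 0.035 m and angle between the x axis of dish and the x axis of mat, either way round below 0.17 rad and x of post_seat in the frame of mat above 0.04 m and angle between dish's own z axis and vertical below 0.08 rad and horizontal distance between sweet_center and dish below 0.015 m and z of sweet_center in the frame of dish between 0.015 and 0.04 m and contact force between the fingers and dish above 2 N and linear speed of dish below 0.02 m/s and angular speed of dish below 0.15 rad/s and contact force between each of jar, shaker, tub and dish below 0.1 N); the arm keeps its last pose, push and grip.
It fails at once if the ball leaves the blue ring (its centre over 30 mm from the dish's axis) (horizontal distance between sweet_center and dish above 0.03 m).
It fails at once if the dish is tilted by more than 0.2 rad (angle between dish's own z axis and vertical above 0.2 rad).
It fails at once if the robot touches the ball (contact force between any of the arm, the fingers and sweet above 0.2 N).
It fails at once if jar, shaker or bowl is moved by more than 20 mm (distance of any of jar, shaker, tub from where it was at the start of the episode above 0.02 m).
It also fails if it takes over 70 s, if anything falls off the work surface, if the arm or the gripper's body presses on something with over 40 N, if the wrist force passes 120 N, or if a joint passes its speed limit or range.

### The arm

A 6-joint arm with a two-finger parallel gripper is mounted at the origin on the work surface. World frame = base frame: x ahead of the robot, y to its left, z up, the work surface at z = 0. Lengths are in m, angles in rad, forces in N, time in s.
With the tool pointing down it reaches from about 0.325 to 0.75 m from the base axis. Payload 7.6 kg.
Tool frame: the origin (TCP) lies at the very end of the fingers, on their centre line; the grasp point (between the pads) lies 19 mm behind it; y points along the fingers, z is the direction in which the jaws open and shut, and the axes are right-handed (so a half turn about y gives the same grasp; the last joint's range is limited). The gripper opens to 85 mm and grips with 20 to 120 N. Pads are 22 mm wide; open, the fingers measure 114 mm over their backs; the gripper's body (76 mm by 85 mm) begins 54 mm behind the grasp point. The pads swing forward as they close: fully open they stand 13 mm farther back than shut.
Start: joints at [1.052, 0.052, 1.401, -0, 1.689, -0.07], TCP at [0.228, 0.473, 0.231] pointing down, gripper open.
Joint ranges: [-2.9, 2.9], [-0.91, 2.17], [0.12, 2.37], [-1.06, 4.2], [0.26, 2.73], [-2.93, 2.93]. Speed limits (rad/s): [2.57, 2.57, 3.01, 3.14, 3.14, 3.14].

### API

Orientations are given as [roll, pitch, yaw] about the fixed x, y, z axes, in that order (R = Rz(yaw) Ry(pitch) Rx(roll)).
In Python, from rig import robot gives the robot as it stands.
- The arm moves only by the shell command python3 -m handwheel 'ROWS' [OPENING] [FORCE]. ROWS is JSON, a list of rows, each an object of numbers: "dx", "dy", "dz": the shift along the tool's x, y, z in m; "twist": the turn about the tool's y in rad. In form: [{"dx": .., "dy": .., "dz": .., "twist": ..}, ...]. A call has 1 to 8 rows; each row is the pose to reach, as a shift and turn from the pose commanded when the call began, along the tool's axes at that moment; what a row does not reach only later rows make up. A row lasts 1/10 s, in which the tool goes at most 50 mm and 8.59 degrees, less where a joint would pass 70% of its speed; a pose out of reach is approached as far as the arm can. A call with a gripper value outside its range is refused whole. OPENING is the finger opening in m, from 0 to 0.0854, set as the call begins (- or left out, the last holds). The fingers move at their own pace and stop on an object; FORCE is the grip in N (left out, the last holds). Time passes only in rows, so rows that repeat a pose let the fingers close. It gives the time, the measured TCP pose, the force and the opening at its end, in the units of the state.
- robot.get_state(): the state, without advancing time (a new reading comes with each control period).
- robot.grab_frame(name): name is "scene" or "top"; returns (picture, depth): 400x640x3 uint8, red, green, blue; 400x640 float32, m along the optical axis (not along the pixel's ray), 0 where there is no reading.
- robot.camera_params(name): a dict with "vertical_fov" (degrees; the focal length in pixels is half the picture's height over the tangent of half this angle, whatever the lens; pixels are square), "cx", "cy" (the principal point, pixels), "k1" (the pictures are not rectified: a ray, as slopes to the right and down, at radius r is drawn at 1 + k1 r^2 times it, then the intrinsics apply), "world_from_camera" (4x4, takes a point from camera to world coordinates). Camera axes: x right, y down, z forward; pixel columns grow to the right and rows downward; lengths in m; the calibration is good to about 2 mm. A picture is of the moment at which its call begins. camera_params takes no time and is no camera call.
- robot.job_done(): hands the job in, once; it reports no verdict.
The state is a dict: "clock": time; "joint_pos": joint angles; "joint_velocities": joint speeds; "tau": joint torques, N m; "tcp_pos": TCP position; "eef_rot": TCP orientation; "contact_force": force on the tool from outside, world axes, zero at the start; "torque": the same for the moment, N m; "grip_width": finger opening in m.
Only numpy, scipy, OpenCV 4.12 (cv2) and the standard library are available. Lean on these libraries where they do the work, as an engineer would, in place of code of your own. Each camera call takes 0.05 s, during which the arm holds its last target. There are 200 camera calls.

## Working session

There is one attempt and no reset: what is moved stays moved. The work goes in short steps, Python scripts to look and compute and a shell command to move; the robot and the scene stay as the last step left them, time stands still between calls to the robot, and variables do not carry over. Pictures are saved under pics/ and viewed, about 8 in all and at most 12, crops included, and the job is handed in when it is done.

```bash
ls; mkdir -p pics
cat > h.py <<'E'
import numpy as np, cv2
from rig import robot
from scipy.spatial.transform import Rotation as R
def cam(n):
    p=robot.camera_params(n); f=200/np.tan(np.radians(p["vertical_fov"])/2)
    K=np.array([[f,0,p["cx"]],[0,f,p["cy"]],[0,0,1.]]); return K,p["k1"],np.array(p["world_from_camera"])
def slopes(n,uv):
    K,k1,_=cam(n); uv=np.atleast_2d(np.float64(uv))
    return cv2.undistortPoints(uv[:,None],K,np.array([k1,0,0,0,0.]))[:,0]
def onplane(n,uv,z):
    T=cam(n)[2]; s=slopes(n,uv); d=np.c_[s,np.ones(len(s))]@T[:3,:3].T; o=T[:3,3]
    return o+d*((z-o[2])/d[:,2])[:,None]
def withdepth(n,uv,dep):
    T=cam(n)[2]; s=slopes(n,uv); return np.c_[s,np.ones(len(s))]*dep[:,None]@T[:3,:3].T+T[:3,3]
def shot(n,f=None):
    im,d=robot.grab_frame(n)
    if f: cv2.imwrite("pics/"+f,im[...,::-1])
    return im,d
def cloud(n,im,d,mask):
    v,u=np.nonzero(mask&(d>0)); return withdepth(n,np.c_[u,v],d[v,u]),np.c_[u,v]
def hsv(im): return cv2.cvtColor(im,cv2.COLOR_RGB2HSV)
def tool(dw):
    "world shift -> tool axes"
    return R.from_euler('xyz',robot.get_state()["eef_rot"]).inv().apply(dw)
E
python3 - <<'E'
from h import *
for n in("scene","top"):
    im,d=shot(n,n+"0.png"); K,k,T=cam(n); print(n,K[0,0],k,T.round(3).tolist())
s=robot.get_state(); print(s); print(R.from_euler('xyz',s["eef_rot"]).as_matrix().round(3))
E
```

```text
pics
scene 507.6246751302523 -0.1334356532050073 [[-0.696, 0.612, -0.376, 1.044], [0.718, 0.596, -0.36, 0.566], [0.004, -0.521, -0.854, 1.099], [0.0, 0.0, 0.0, 1.0]]
top 458.5405653105573 -0.10318744905527158 [[0.012, -0.998, 0.062, 0.508], [-1.0, -0.011, 0.014, 0.118], [-0.013, -0.062, -0.998, 1.362], [0.0, 0.0, 0.0, 1.0]]
{'clock': 0.1, 'joint_pos': array([ 1.05168545e+00,  5.27869356e-02,  1.40160912e+00,  3.52380211e-05,
        1.68860327e+00, -7.03090387e-02]), 'joint_velocities': array([-0.00152849, -0.00086232, -0.00196987,  0.00065177, -0.00018193,
        0.00191825]), 'tau': array([ 1.56817823e-03, -3.82584000e+01, -3.60982704e+01, -7.13116947e-05,
        4.77314854e-03, -6.39462746e-05]), 'tcp_pos': array([0.22763388, 0.47279057, 0.23055687]), 'eef_rot': array([-1.57219706e+00,  1.33733166e-04, -4.48797815e-01]), 'contact_force': array([-1.03906543,  0.1491259 , -0.03854794]), 'torque': array([ 0.03621158, -0.05911049, -0.07501305]), 'grip_width': 0.0852966598686127}
[[ 0.901 -0.001  0.434]
 [-0.434 -0.001  0.901]
 [-0.    -1.    -0.001]]
```

View pics/top0.png

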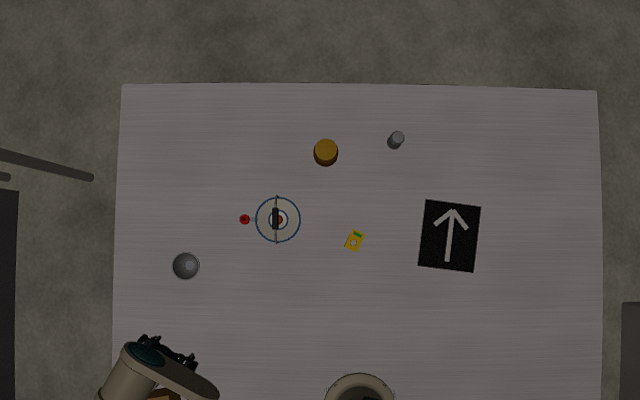

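View pics/scene0.png

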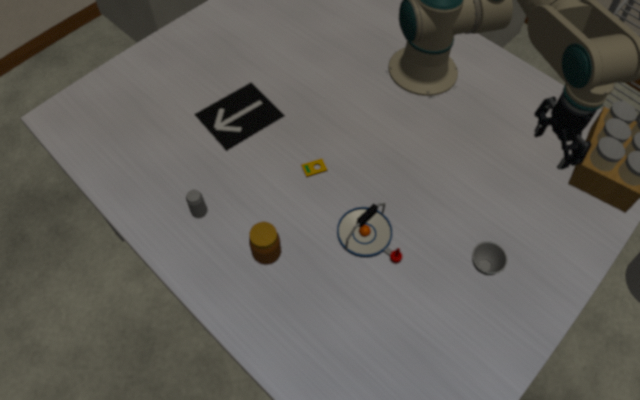

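The top view shows the dish at (278,219), its post at (245,219), the tag at (355,240), the mat at (449,236) with its arrow up, the jar at (325,152), the shaker at (397,139) and the bowl at (186,265). The scene view agrees: dish (364,231), post (396,256), tag (314,168).

```bash
cat >> h.py <<'E'
ROI={"top":dict(dish=(225,185,315,255),tag=(335,220,375,260),mat=(410,190,490,280)),
     "scene":dict(dish=(325,195,412,272),tag=(295,152,335,182),mat=(185,75,295,155))}
def sub(m,r):
    o=np.zeros_like(m); x0,y0,x1,y1=r; o[y0:y1,x0:x1]=m[y0:y1,x0:x1]; return o
def hmask(H,lo,hi): return cv2.inRange(H,lo,hi)
def pts(m):
    v,u=np.nonzero(m); return np.c_[u,v].astype(float)
E
python3 - <<'E'
from h import *
for n in("top","scene"):
    im,d=shot(n); H=hsv(im); r=ROI[n]
    # dish rim: blue outer contour at z=.027
    b=sub(hmask(H,(95,80,30),(125,255,255)),r["dish"]); p=onplane(n,pts(b),.027)[:,:2]
    (c,rad)=cv2.minEnclosingCircle(p.astype(np.float32)); 
    q=p[np.linalg.norm(p-c,axis=1)>.05]; A=np.c_[2*q,np.ones(len(q))]; x=np.linalg.lstsq(A,(q**2).sum(1),rcond=None)[0]
    print(n,"dish",x[:2].round(4),"r",np.sqrt(x[2]+x[:2]@x[:2]).round(4),len(q))
    red=sub(hmask(H,(0,150,60),(5,255,255))|hmask(H,(174,150,60),(180,255,255)),r["dish"]); P,uv=cloud(n,im,d,red>0)
    print(" red",len(P),"zmax",P[:,2].max().round(3))
    for z0,z1 in((.02,.04),(.05,.075)):
        s=(P[:,2]>z0)&(P[:,2]<z1); print("  band",z0,s.sum(),P[s].mean(0).round(4), onplane(n,uv[s].astype(float),(.03 if z0<.04 else .062)).mean(0).round(4))
    dk=sub(hmask(H,(0,0,0),(180,255,45)),r["dish"]); P,uv=cloud(n,im,d,dk>0); s=P[:,2]>.07
    s&=P[:,2]<.14; print(" bar",s.sum(),P[s].mean(0).round(4)); 
    if s.sum()>5:
        vx=cv2.fitLine(P[s,:2].astype(np.float32),cv2.DIST_L2,0,.01,.01).ravel(); print("  dir deg",np.degrees(np.arctan2(vx[1],vx[0])).round(1))
    og=sub(hmask(H,(5,150,80),(18,255,255)),r["dish"]); print(" ball",onplane(n,pts(og),.028).mean(0).round(4),og.sum()//255)
    y=sub(hmask(H,(18,120,60),(80,255,255)),r["tag"]); ct=max(cv2.findContours(y,cv2.RETR_EXTERNAL,cv2.CHAIN_APPROX_NONE)[0],key=cv2.contourArea)
    w=onplane(n,ct[:,0].astype(float),.008)[:,:2]; rc=cv2.minAreaRect((w*1000).astype(np.float32)); print(" tag rect mm",rc)
    g=sub(hmask(H,(40,100,30),(80,255,255)),r["tag"]); gc=onplane(n,pts(g),.008).mean(0)
    fill=np.zeros_like(y); cv2.drawContours(fill,[ct],-1,255,-1); ho=fill&~y; hc=onplane(n,pts(ho),.008); print("  green",gc.round(4),"hole",len(hc),hc.mean(0).round(4))
    dd=gc[:2]-np.array(rc[0])/1000; print("  tag yaw deg (center->green)",np.degrees(np.arctan2(dd[1],dd[0])).round(1))
    k=sub(hmask(H,(0,0,0),(180,255,50)),r["mat"]); ct=max(cv2.findContours(k,cv2.RETR_EXTERNAL,cv2.CHAIN_APPROX_NONE)[0],key=cv2.contourArea)
    w=onplane(n,ct[:,0].astype(float),.004)[:,:2]; print(" mat rect mm",cv2.minAreaRect((w*1000).astype(np.float32)))
    # bystanders by depth
    allm=np.ones(d.shape,bool)
    for nm,(x0,x1,y0,y1) in dict(jar=(.56,.78,.02,.25),shaker=(.62,.78,-.18,.02),tub=(.3,.5,.45,.62)).items():
        P,_=cloud(n,im,d,allm); s=(P[:,2]>.025)&(P[:,2]<.12)&(P[:,0]>x0)&(P[:,0]<x1)&(P[:,1]>y0)&(P[:,1]<y1); 
        if s.any(): zt=P[s,2].max(); t=P[s]; t=t[t[:,2]>zt-.012]; print(" ",nm,s.sum(),zt.round(3),((t.min(0)+t.max(0))/2).round(3))
E
```

```text
top dish [0.554  0.2449] r 0.0646 197
 red 62 zmax 0.069
  band 0.02 54 [0.553  0.3413 0.0305] [0.553  0.3414 0.03  ]
  band 0.05 8 [0.5547 0.3435 0.0627] [0.5547 0.3436 0.062 ]
 bar 132 [0.5558 0.2445 0.1099]
  dir deg -1.0
 ball [0.5547 0.239  0.028 ] 12
 tag rect mm ((496.7460021972656, 19.620933532714844), (39.51101303100586, 59.370704650878906), 63.9347038269043)
  green [0.5137 0.0108 0.008 ] hole 27 [0.4887 0.0231 0.008 ]
  tag yaw deg (center->green) -27.5
 mat rect mm ((512.081298828125, -263.5255126953125), (168.8862762451172, 198.0423583984375), 83.12482452392578)
  jar 662 0.118 [0.572 0.244 0.113]
  shaker 74 0.082 [ 0.775 -0.097  0.076]
  tub 292 0.055 [0.416 0.507 0.049]
scene dish [0.5556 0.2478] r 0.0645 50
 red 92 zmax 0.062
  band 0.02 81 [0.557  0.3463 0.03  ] [0.557  0.3463 0.03  ]
  band 0.05 6 [0.5564 0.3451 0.0576] [0.5585 0.346  0.062 ]
 bar 186 [0.5571 0.2496 0.1081]
  dir deg 1.8
 ball [0.5527 0.2475 0.028 ] 77
 tag rect mm ((496.829345703125, 21.767208099365234), (41.87394332885742, 59.69114303588867), 64.73379516601562)
  green [0.5126 0.012  0.008 ] hole 22 [0.4899 0.0252 0.008 ]
  tag yaw deg (center->green) -31.9
 mat rect mm ((512.779296875, -261.56304931640625), (165.6027374267578, 194.8707733154297), 82.90621185302734)
  jar 1116 0.115 [0.574 0.245 0.109]
  shaker 43 0.08 [ 0.776 -0.094  0.075]
  tub 536 0.056 [0.414 0.509 0.05 ]
```

```bash
python3 -m handwheel '[{"dx":0.036,"dz":-0.024},{"dx":0.073,"dz":-0.048},{"dx":0.11,"dz":-0.072},{"dx":0.147,"dz":-0.097},{"dx":0.184,"dz":-0.121},{"dx":0.22,"dz":-0.145},{"dx":0.256,"dz":-0.169},{"dx":0.292,"dz":-0.193}]' 0.06 30
python3 -m handwheel '[{"dx":0.036,"dz":-0.024},{"dx":0.073,"dz":-0.048},{"dx":0.11,"dz":-0.072},{"dx":0.1467,"dz":-0.0973},{"dx":0.1467,"dz":-0.0973,"dy":0.04},{"dx":0.1467,"dz":-0.0973,"dy":0.08},{"dx":0.1467,"dz":-0.0973,"dy":0.12},{"dx":0.1467,"dz":-0.0973,"dy":0.12}]'
python3 - <<'E'
from h import *
s=robot.get_state(); print(s["tcp_pos"],s["eef_rot"]); print(tool(np.array([.4968,.021,.05])-s["tcp_pos"]))
im,d=shot("scene"); cv2.imwrite("pics/a.png",cv2.resize(im[90:250,230:430,::-1],None,fx=3.5,fy=3.5))
E
```

```text
[0.22766723 0.47285953 0.23081257] [-1.57172163e+00  5.36149219e-05 -4.48806543e-01]
[ 0.43854665  0.18105763 -0.2901683 ]invalid input
invalid input
```

View pics/a.png

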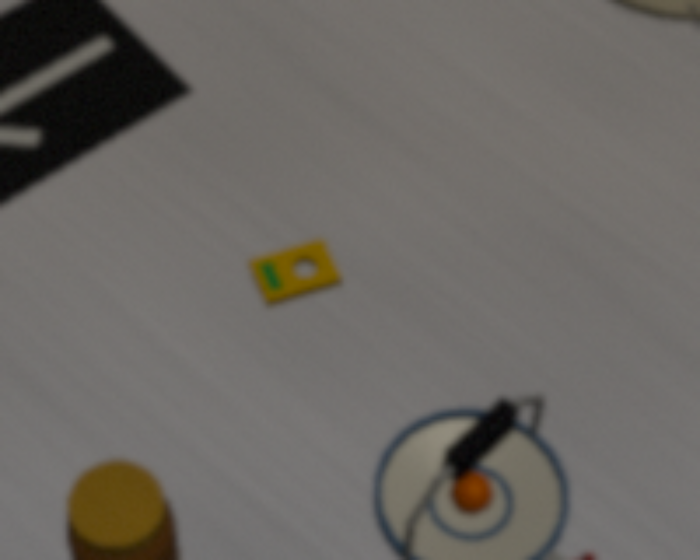

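The arm didn't move: the picture shows only the tag, at (295,272) in the crop, and both calls were refused. Rows probably need all four keys.

```bash
python3 -m handwheel '[{"dx":0.036,"dy":0,"dz":-0.024,"twist":0},{"dx":0.073,"dy":0,"dz":-0.048,"twist":0},{"dx":0.11,"dy":0,"dz":-0.072,"twist":0},{"dx":0.147,"dy":0,"dz":-0.097,"twist":0},{"dx":0.184,"dy":0,"dz":-0.121,"twist":0},{"dx":0.22,"dy":0,"dz":-0.145,"twist":0},{"dx":0.256,"dy":0,"dz":-0.169,"twist":0},{"dx":0.292,"dy":0,"dz":-0.193,"twist":0}]' 0.06 30
python3 - <<'E'
from h import *
s=robot.get_state(); print(s["clock"],s["tcp_pos"],s["eef_rot"]); print(tool(np.array([.4968,.021,.1])-s["tcp_pos"]))
E
```

```text
clock: 1.05
tcp_pos: [0.4077, 0.1708, 0.2314]
eef_rot: [-1.57, -0.0, -0.449]
contact_force: [1.1, 0.7, -0.0]
grip_width: 0.0597
1.05 [0.40765288 0.17082279 0.23140627] [-1.57034622e+00 -2.79040907e-04 -4.48665634e-01]
[ 0.14527494  0.13140345 -0.09638471]
```

```bash
python3 -m handwheel '[{"dx":0.036,"dy":0,"dz":-0.024,"twist":0},{"dx":0.073,"dy":0,"dz":-0.048,"twist":0},{"dx":0.11,"dy":0,"dz":-0.072,"twist":0},{"dx":0.146,"dy":0,"dz":-0.097,"twist":0},{"dx":0.146,"dy":0.045,"dz":-0.097,"twist":0},{"dx":0.146,"dy":0.09,"dz":-0.097,"twist":0},{"dx":0.146,"dy":0.13,"dz":-0.097,"twist":0},{"dx":0.146,"dy":0.17,"dz":-0.097,"twist":0}]'
python3 - <<'E'
from h import *
s=robot.get_state(); print(s["tcp_pos"],s["eef_rot"]); print(tool(np.array([.4968,.021,.003])-s["tcp_pos"]))
im,d=shot("scene"); cv2.imwrite("pics/b.png",cv2.resize(im[100:220,250:400,::-1],None,fx=5,fy=5))
E
```

```text
clock: 1.85
tcp_pos: [0.4962, 0.0216, 0.0596]
eef_rot: [-1.571, 0.0, -0.449]
contact_force: [0.9, 0.8, -0.0]
grip_width: 0.06
[0.49622795 0.0215721  0.05956359] [-1.57076114e+00  1.72023527e-04 -4.49155106e-01]
[ 0.00077345  0.05656344 -0.00026896]
```

View pics/b.png

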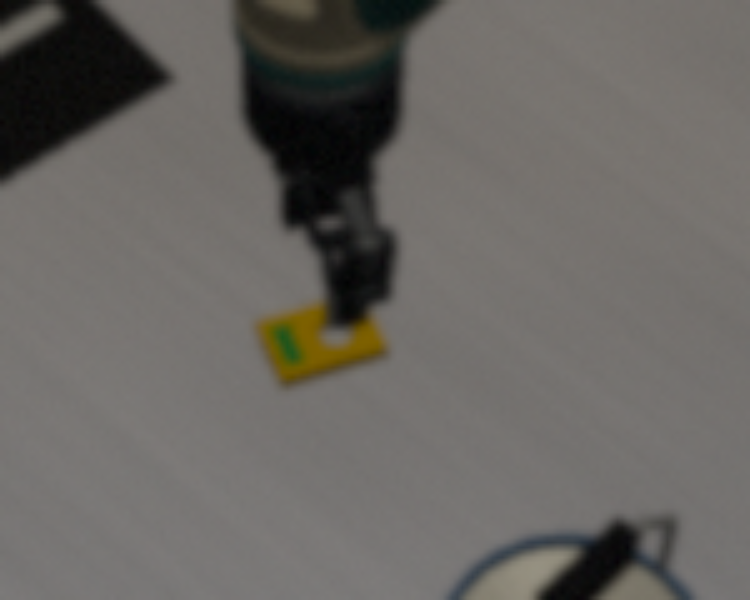

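The gripper is over the tag with its fingers astride the hole (crop 345,335), and the measured poses agree. Next I'll descend and pinch.

```bash
python3 -m handwheel '[{"dx":0.0008,"dy":0.02,"dz":0,"twist":0},{"dx":0.0008,"dy":0.035,"dz":0,"twist":0},{"dx":0.0008,"dy":0.045,"dz":0,"twist":0},{"dx":0.0008,"dy":0.051,"dz":0,"twist":0},{"dx":0.0008,"dy":0.055,"dz":0,"twist":0},{"dx":0.0008,"dy":0.055,"dz":0,"twist":0}]'
python3 -m handwheel '[{"dx":0,"dy":0,"dz":0,"twist":0},{"dx":0,"dy":0,"dz":0,"twist":0},{"dx":0,"dy":0,"dz":0,"twist":0},{"dx":0,"dy":0,"dz":0,"twist":0},{"dx":0,"dy":0,"dz":0,"twist":0},{"dx":0,"dy":0,"dz":0,"twist":0}]' 0.03 30
```

```text
clock: 2.5
tcp_pos: [0.4974, 0.0214, 0.0065]
eef_rot: [-1.571, -0.0, -0.449]
contact_force: [-0.2, -0.6, -0.3]
grip_width: 0.0599
clock: 3.1
tcp_pos: [0.4982, 0.0212, 0.0076]
eef_rot: [-1.57, -0.002, -0.449]
contact_force: [-1.2, -0.8, 5.2]
grip_width: 0.0302
```

The fingers closed over the top of the tag: the width reads 30 mm and there is 5 N upward. Partly open, the tips stand back from the TCP. I'll raise, reopen less wide, check the tag and go lower.

```bash
python3 -m handwheel '[{"dx":0,"dy":-0.03,"dz":0,"twist":0},{"dx":0,"dy":-0.07,"dz":0,"twist":0},{"dx":0,"dy":-0.12,"dz":0,"twist":0},{"dx":0,"dy":-0.15,"dz":0,"twist":0},{"dx":0,"dy":-0.15,"dz":0,"twist":0}]' 0.05 30
cat >> h.py <<'E'
def tagpose(n,z=.008,roi=None):
    im,d=shot(n); H=hsv(im); y=sub(hmask(H,(18,120,50),(80,255,255)),roi or ROI[n]["tag"])
    ct=max(cv2.findContours(y,cv2.RETR_EXTERNAL,cv2.CHAIN_APPROX_NONE)[0],key=cv2.contourArea)
    w=onplane(n,ct[:,0].astype(float),z)[:,:2]; rc=cv2.minAreaRect((w*1000).astype(np.float32))
    g=onplane(n,pts(sub(hmask(H,(40,100,30),(80,255,255)),roi or ROI[n]["tag"])),z).mean(0)
    fill=np.zeros_like(y); cv2.drawContours(fill,[ct],-1,255,-1); ho=pts(fill&~y); print(n,rc,"green",g.round(4),"hole",onplane(n,ho,z).mean(0).round(4) if len(ho) else None)
E
python3 - <<'E'
from h import *
tagpose("scene")
s=robot.get_state(); print(s["tcp_pos"],s["eef_rot"]);print(tool(np.array([.4968,.021,.003])-s["tcp_pos"]))
E
```

```text
clock: 3.6
tcp_pos: [0.4997, 0.0214, 0.1621]
eef_rot: [-1.566, -0.009, -0.449]
contact_force: [0.2, -0.2, 0.6]
grip_width: 0.0502
scene ((496.9482116699219, 21.837936401367188), (42.10088348388672, 59.53696823120117), 64.72586822509766) green [0.5126 0.012  0.008 ] hole [0.4902 0.0254 0.008 ]
[0.49846536 0.02141116 0.15882965] [-1.56849123 -0.00480062 -0.44865526]
[-0.00207026  0.15581858 -0.00145201]
```

```bash
python3 -m handwheel '[{"dx":0,"dy":0.04,"dz":0,"twist":0},{"dx":0,"dy":0.085,"dz":0,"twist":0},{"dx":0,"dy":0.12,"dz":0,"twist":0},{"dx":0,"dy":0.14,"dz":0,"twist":0},{"dx":0,"dy":0.148,"dz":0,"twist":0},{"dx":0,"dy":0.152,"dz":0,"twist":0},{"dx":0,"dy":0.155,"dz":0,"twist":0},{"dx":0,"dy":0.155,"dz":0,"twist":0}]'
python3 -m handwheel '[{"dx":0,"dy":0.001,"dz":0,"twist":0},{"dx":0,"dy":0.002,"dz":0,"twist":0},{"dx":0,"dy":0.002,"dz":0,"twist":0}]'
```

```text
clock: 4.45
tcp_pos: [0.4978, 0.0214, 0.0019]
eef_rot: [-1.57, -0.001, -0.449]
contact_force: [0.3, -0.5, -0.3]
grip_width: 0.0502
clock: 4.75
tcp_pos: [0.4975, 0.0214, -0.0004]
eef_rot: [-1.57, -0.001, -0.449]
contact_force: [-0.4, 0.7, 0.5]
grip_width: 0.05
```

```bash
python3 -m handwheel '[{"dx":0,"dy":0.0015,"dz":0,"twist":0},{"dx":0,"dy":0.003,"dz":0,"twist":0},{"dx":0,"dy":0.003,"dz":0,"twist":0}]'
python3 -m handwheel '[{"dx":0,"dy":0,"dz":0,"twist":0},{"dx":0,"dy":0,"dz":0,"twist":0},{"dx":0,"dy":0,"dz":0,"twist":0},{"dx":0,"dy":0,"dz":0,"twist":0},{"dx":0,"dy":0,"dz":0,"twist":0}]' 0.03 30
```

```text
clock: 5.05
tcp_pos: [0.4975, 0.0214, -0.003]
eef_rot: [-1.571, -0.0, -0.449]
contact_force: [-2.3, -0.6, 6.9]
grip_width: 0.0498
clock: 5.55
tcp_pos: [0.4991, 0.0213, -0.0013]
eef_rot: [-1.569, -0.004, -0.449]
contact_force: [-1.8, 0.1, 14.1]
grip_width: 0.0385
```

Gripped, with the width stopped at about 39 mm. Lifting.

```bash
python3 -m handwheel '[{"dx":0,"dy":-0.01,"dz":0,"twist":0},{"dx":0,"dy":-0.03,"dz":0,"twist":0},{"dx":0,"dy":-0.06,"dz":0,"twist":0},{"dx":0,"dy":-0.09,"dz":0,"twist":0},{"dx":0,"dy":-0.12,"dz":0,"twist":0},{"dx":0,"dy":-0.15,"dz":0,"twist":0},{"dx":0,"dy":-0.16,"dz":0,"twist":0},{"dx":0,"dy":-0.16,"dz":0,"twist":0}]' 0.03 60
python3 - <<'E'
from h import *
s=robot.get_state(); p=s["tcp_pos"]; print(p,s["eef_rot"],s["grip_width"])
a=np.radians(64); post=np.array([.5555,.3445])
t=post+.0075*np.array([np.cos(a),np.sin(a)]); print(t, tool(np.r_[t,p[2]]-p))
E
```

```text
clock: 6.35
tcp_pos: [0.4979, 0.0214, 0.1574]
eef_rot: [-1.57, -0.002, -0.449]
contact_force: [-0.0, 0.1, -0.2]
grip_width: 0.0381
[0.49792299 0.02135591 0.15736126] [-1.56964259 -0.00243815 -0.44876547] 0.038125929442058226
[0.55878778 0.35124096] [-8.82833734e-02  1.58131392e-04  3.23627392e-01]
```

```bash
python3 -m handwheel '[{"dx":-0.008,"dy":0,"dz":0.03,"twist":-0.1},{"dx":-0.019,"dy":0,"dz":0.07,"twist":-0.24},{"dx":-0.03,"dy":0,"dz":0.11,"twist":-0.38},{"dx":-0.041,"dy":0,"dz":0.15,"twist":-0.52},{"dx":-0.052,"dy":0,"dz":0.19,"twist":-0.66},{"dx":-0.063,"dy":0,"dz":0.23,"twist":-0.8},{"dx":-0.074,"dy":0,"dz":0.27,"twist":-0.94},{"dx":-0.083,"dy":0,"dz":0.305,"twist":-1.05}]'
python3 - <<'E'
from h import *
s=robot.get_state(); p=s["tcp_pos"]; print(p,s["eef_rot"],s["grip_width"])
t=np.array([.5588,.3512]); print(tool(np.r_[t,.11]-p))
E
```

```text
clock: 7.15
tcp_pos: [0.5539, 0.3339, 0.1531]
eef_rot: [-1.57, 0.004, 0.607]
contact_force: [0.8, 0.7, 0.8]
grip_width: 0.0383
[0.55394418 0.33389254 0.15307687] [-1.57013167  0.00402027  0.60733162] 0.038276651679793924
[0.01403754 0.04302838 0.01141273]
```

```bash
python3 -m handwheel '[{"dx":0.005,"dy":0,"dz":0.005,"twist":-0.13},{"dx":0.01,"dy":0,"dz":0.01,"twist":-0.26},{"dx":0.0135,"dy":0.015,"dz":0.014,"twist":-0.4},{"dx":0.0135,"dy":0.035,"dz":0.014,"twist":-0.52},{"dx":0.0135,"dy":0.055,"dz":0.014,"twist":-0.52},{"dx":0.0135,"dy":0.064,"dz":0.014,"twist":-0.52},{"dx":0.0135,"dy":0.064,"dz":0.014,"twist":-0.52},{"dx":0.0135,"dy":0.064,"dz":0.014,"twist":-0.52}]'
python3 - <<'E'
from h import *
s=robot.get_state(); p=s["tcp_pos"]; print(p,s["eef_rot"],s["grip_width"])
im,d=shot("scene"); cv2.imwrite("pics/c.png",cv2.resize(im[170:290,330:480,::-1],None,fx=5,fy=5)); im2,d2=shot("top"); cv2.imwrite("pics/c2.png",cv2.resize(im2[160:270,200:320,::-1],None,fx=5,fy=5))
E
```

```text
clock: 7.95
tcp_pos: [0.5581, 0.3513, 0.0923]
eef_rot: [-1.571, 0.0, 1.121]
contact_force: [0.2, 0.1, 0.0]
grip_width: 0.038
[0.55810727 0.35133726 0.09228453] [-1.57070149e+00  1.24436219e-04  1.12091716e+00] 0.037963101387126816
```

View pics/c.png

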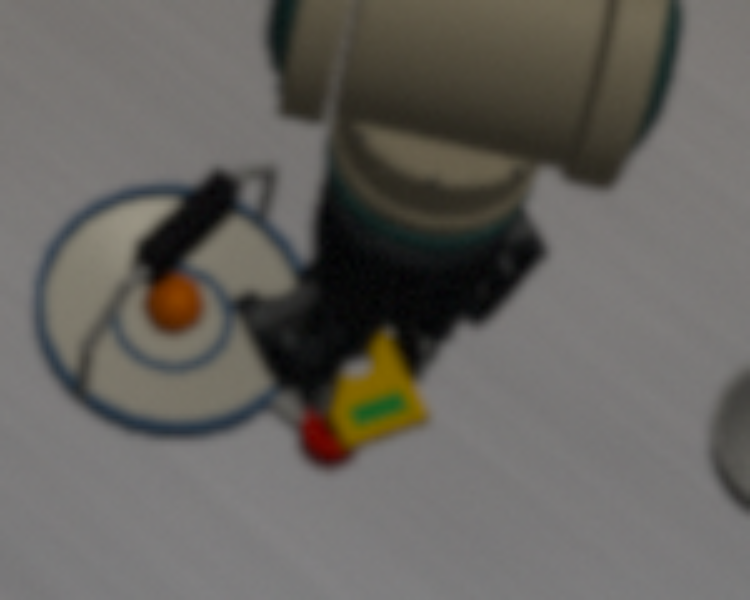

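The scene crop shows the tag held level by the gripper, green end at (380,408), half of its hole at (355,360), and the red seat below at (325,437). I'll check the hole's position relative to the post in the same camera.

Run:
```python
from h import *
roi=(385,225,425,265)
im,d=shot("scene"); H=hsv(im); m=sub(hmask(H,(18,120,50),(80,255,255)),roi); P,_=cloud("scene",im,d,m>0); print("z median",np.median(P[:,2]),len(P),"plane tilt:",np.linalg.lstsq(np.c_[P[:,:2],np.ones(len(P))],P[:,2],rcond=None)[0][:2].round(3))
z=np.median(P[:,2])
for zz in (z,.102):
    g=onplane("scene",pts(sub(hmask(H,(40,100,30),(80,255,255)),roi)),zz)[:,:2].astype(np.float32); c,ev=cv2.PCACompute2(g,np.empty(0))[:2]
    a=np.radians(64); print("green",c.round(4),"stripe dir",np.degrees(np.arctan2(ev[0,1],ev[0,0])).round(1),"hole est",(c-.0265*np.array([np.cos(a),np.sin(a)])).round(4))
    w=onplane("scene",pts(m),zz)[:,:2]; u=w@np.array([np.cos(a),np.sin(a)]); v=w@np.array([-np.sin(a),np.cos(a)]); print("end u",u.max(),"->hole u",u.max()-.0385,"v range",v.min(),v.max(), "post u,v",np.array([.557,.3463])@np.array([[np.cos(a),-np.sin(a)],[np.sin(a),np.cos(a)]]))
```

```text
z median 0.1020819243743985 278 plane tilt: [0.33  0.019]
green [[0.5642 0.3686]] stripe dir -26.7 hole est [[0.5526 0.3448]]
end u 0.5915870992059147 ->hole u 0.5530870992059147 v range -0.36816715736414607 -0.32471702688722254 post u,v [ 0.55542511 -0.34882036]
green [[0.5642 0.3686]] stripe dir -26.7 hole est [[0.5525 0.3447]]
end u 0.5915563115583164 ->hole u 0.5530563115583165 v range -0.3681406733619603 -0.3246869706469721 post u,v [ 0.55542511 -0.34882036]
```

```bash
python3 -m handwheel '[{"dx":0.002,"dy":0.01,"dz":-0.002,"twist":0},{"dx":0.002,"dy":0.02,"dz":-0.002,"twist":0},{"dx":0.002,"dy":0.025,"dz":-0.002,"twist":0},{"dx":0.002,"dy":0.03,"dz":-0.002,"twist":0},{"dx":0.002,"dy":0.033,"dz":-0.002,"twist":0},{"dx":0.002,"dy":0.035,"dz":-0.002,"twist":0},{"dx":0.002,"dy":0.035,"dz":-0.002,"twist":0}]'
python3 - <<'E'
from h import *
im,d=shot("scene"); cv2.imwrite("pics/d.png",cv2.resize(im[210:280,365:455,::-1],None,fx=8,fy=8,interpolation=cv2.INTER_CUBIC))
E
```

```text
clock: 8.8
tcp_pos: [0.5607, 0.3523, 0.0571]
eef_rot: [-1.571, 0.0, 1.121]
contact_force: [-0.4, 0.3, -0.3]
grip_width: 0.038
```

View pics/d.png

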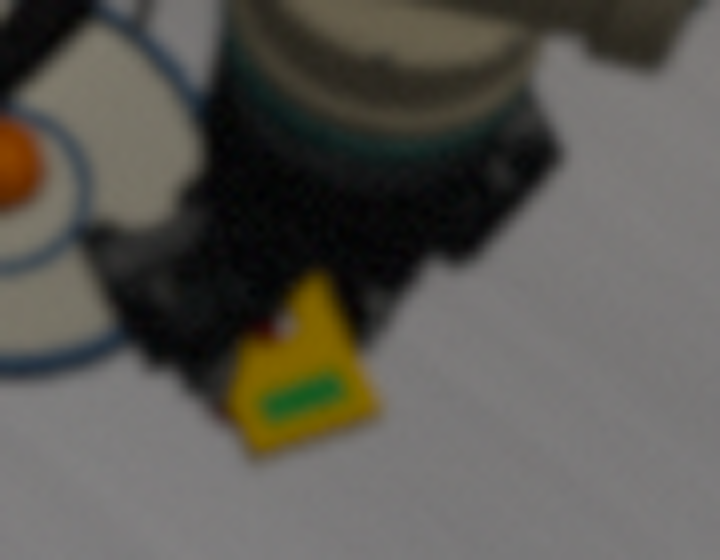

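Red shows inside the hole at (265,325) with a gap to its right, and there is no contact force, so the post tip is in the hole. I'll nudge 1 mm and lower to the seat.

```bash
python3 -m handwheel '[{"dx":0,"dy":0.004,"dz":-0.001,"twist":0},{"dx":0,"dy":0.009,"dz":-0.001,"twist":0},{"dx":0,"dy":0.014,"dz":-0.001,"twist":0},{"dx":0,"dy":0.018,"dz":-0.001,"twist":0},{"dx":0,"dy":0.021,"dz":-0.001,"twist":0},{"dx":0,"dy":0.023,"dz":-0.001,"twist":0},{"dx":0,"dy":0.023,"dz":-0.001,"twist":0}]'
```

```text
clock: 9.55
tcp_pos: [0.5615, 0.3518, 0.034]
eef_rot: [-1.571, 0.0, 1.121]
contact_force: [-0.3, -1.1, 0.0]
grip_width: 0.0383
```

```bash
python3 -m handwheel '[{"dx":0,"dy":0.0015,"dz":0,"twist":0},{"dx":0,"dy":0.003,"dz":0,"twist":0},{"dx":0,"dy":0.003,"dz":0,"twist":0},{"dx":0,"dy":0.003,"dz":0,"twist":0}]'
python3 -m handwheel '[{"dx":0,"dy":0,"dz":0,"twist":0},{"dx":0,"dy":0,"dz":0,"twist":0},{"dx":0,"dy":0,"dz":0,"twist":0},{"dx":0,"dy":0,"dz":0,"twist":0}]' 0.052 60
python3 -m handwheel '[{"dx":0,"dy":-0.01,"dz":0,"twist":0},{"dx":0,"dy":-0.03,"dz":0,"twist":0},{"dx":0,"dy":-0.06,"dz":0,"twist":0},{"dx":0,"dy":-0.1,"dz":0,"twist":0},{"dx":0,"dy":-0.13,"dz":0,"twist":0},{"dx":0,"dy":-0.15,"dz":0,"twist":0},{"dx":0,"dy":-0.15,"dz":0,"twist":0}]'
python3 - <<'E'
from h import *
im,d=shot("scene"); cv2.imwrite("pics/e.png",cv2.resize(im[180:290,330:450,::-1],None,fx=5,fy=5,interpolation=cv2.INTER_CUBIC))
E
```

```text
clock: 9.95
tcp_pos: [0.5617, 0.3519, 0.0313]
eef_rot: [-1.571, -0.0, 1.121]
contact_force: [0.3, -0.3, -1.5]
grip_width: 0.0381
clock: 10.35
tcp_pos: [0.5617, 0.3519, 0.0314]
eef_rot: [-1.571, -0.0, 1.121]
contact_force: [0.2, -0.3, 0.3]
grip_width: 0.0518
clock: 11.05
tcp_pos: [0.5629, 0.3526, 0.1866]
eef_rot: [-1.575, -0.007, 1.121]
contact_force: [-0.3, -0.3, 0.9]
grip_width: 0.0521
```

View pics/e.png

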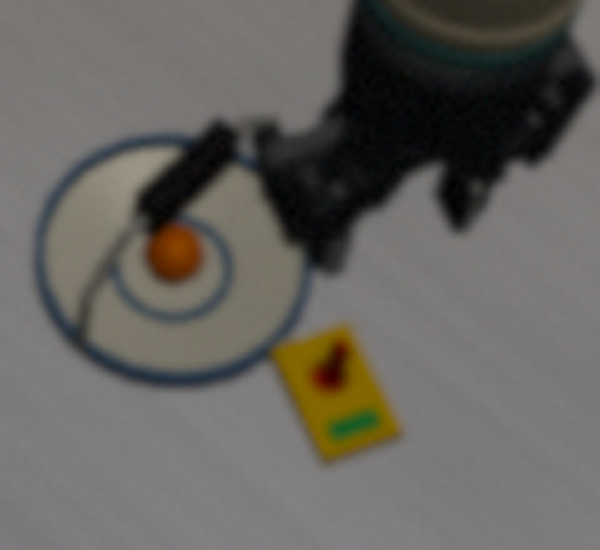

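The tag is hung: the post shows through its hole at (330,370), the tag lies flat, and the ball is centred at (175,250) in the blue ring. Next I'll go over the handle bar.

```bash
python3 -m handwheel '[{"dx":-0.01,"dy":0,"dz":-0.005,"twist":0.14},{"dx":-0.03,"dy":0,"dz":-0.012,"twist":0.28},{"dx":-0.05,"dy":0,"dz":-0.02,"twist":0.42},{"dx":-0.07,"dy":0,"dz":-0.03,"twist":0.56},{"dx":-0.0965,"dy":0,"dz":-0.0405,"twist":0.7},{"dx":-0.0965,"dy":0,"dz":-0.0405,"twist":0.84},{"dx":-0.0965,"dy":0,"dz":-0.0405,"twist":0.98},{"dx":-0.0965,"dy":0,"dz":-0.0405,"twist":1.121}]' 0.06
python3 -m handwheel '[{"dx":0,"dy":0.015,"dz":0,"twist":0},{"dx":0,"dy":0.03,"dz":0,"twist":0},{"dx":0,"dy":0.04,"dz":0,"twist":0},{"dx":0,"dy":0.04,"dz":0,"twist":0},{"dx":0,"dy":0.04,"dz":0,"twist":0}]'
python3 - <<'E'
from h import *
s=robot.get_state(); print(s["tcp_pos"],s["eef_rot"])
im,d=shot("scene"); cv2.imwrite("pics/f.png",cv2.resize(im[160:280,310:440,::-1],None,fx=5,fy=5,interpolation=cv2.INTER_CUBIC))
E
```

```text
clock: 11.9
tcp_pos: [0.5555, 0.2468, 0.1791]
eef_rot: [-1.572, 0.003, -0.006]
contact_force: [-0.1, -0.0, 0.9]
grip_width: 0.0604
clock: 12.4
tcp_pos: [0.556, 0.2473, 0.1408]
eef_rot: [-1.571, 0.001, 0.001]
contact_force: [-0.4, 0.8, 0.2]
grip_width: 0.0603
[0.55600144 0.24732458 0.14078034] [-1.57104204e+00  8.50988344e-04  1.24162255e-03]
```

View pics/f.png

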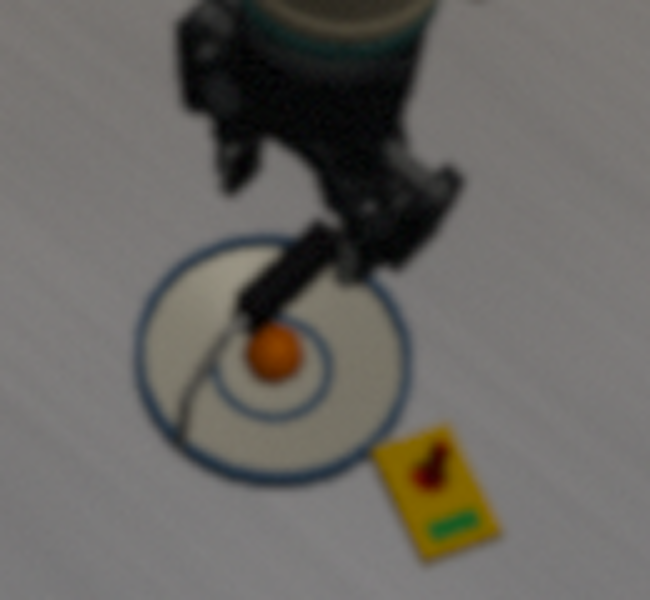

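The fingers straddle the bar line: tips at crop (235,185) and (350,275), bar from (248,308) to (325,235). I'll compare the tips' midpoint with the bar in the same camera.

Run:
```python
from h import *
f=lambda u,v:(310+(u+.5)/5-.5,160+(v+.5)/5-.5)
for z in(.148,.152): t=onplane("scene",[f(233,190),f(350,280)],z); print("tips",z,t.round(4).tolist(),"mid",t.mean(0).round(4))
im,d=shot("scene")
# bar: dark pixels, lower part near end, top face by depth
H=hsv(im); m=sub(hmask(H,(0,0,0),(180,255,70)),(355,203,378,228)); P,uv=cloud("scene",im,d,m>0); s=(P[:,2]>.08)&(P[:,2]<.125)
print(s.sum(),P[s].min(0).round(4),P[s].max(0).round(4))
top=P[s&(P[:,2]>.107)]; print("top face",len(top),np.percentile(top[:,:2],[5,50,95],axis=0).round(4).tolist())
# bow foot on the far side/near side: the rim centre & inner ring at z
b=sub(hmask(H,(95,80,30),(125,255,255)),(325,195,412,272)); p=onplane("scene",pts(b),.027)[:,:2]; c=np.array([.5556,.2478]); q=p[np.linalg.norm(p-c,axis=1)>.05]
x=np.linalg.lstsq(np.c_[2*q,np.ones(len(q))],(q**2).sum(1),rcond=None)[0]; print("dish",x[:2])
```

```text
tips 0.148 [[0.5606, 0.216, 0.148], [0.5593, 0.283, 0.148]] mid [0.5599 0.2495 0.148 ]
tips 0.152 [[0.5626, 0.2175, 0.152], [0.5613, 0.2842, 0.152]] mid [0.562  0.2508 0.152 ]
224 [0.516  0.2393 0.086 ] [0.584  0.2563 0.1157]
top face 154 [[0.5285, 0.241], [0.554, 0.2481], [0.5801, 0.2547]]
dish [0.55583511 0.24805825]
```

```bash
python3 -m handwheel '[{"dx":0,"dy":0,"dz":-0.0018,"twist":0},{"dx":0,"dy":0.008,"dz":-0.0018,"twist":0},{"dx":0,"dy":0.018,"dz":-0.0018,"twist":0},{"dx":0,"dy":0.03,"dz":-0.0018,"twist":0},{"dx":0,"dy":0.042,"dz":-0.0018,"twist":0},{"dx":0,"dy":0.054,"dz":-0.0018,"twist":0},{"dx":0,"dy":0.061,"dz":-0.0018,"twist":0},{"dx":0,"dy":0.061,"dz":-0.0018,"twist":0}]' 0.045 20
python3 -m handwheel '[{"dx":0,"dy":0,"dz":0,"twist":0},{"dx":0,"dy":0,"dz":0,"twist":0},{"dx":0,"dy":0,"dz":0,"twist":0},{"dx":0,"dy":0,"dz":0,"twist":0}]' 0.022 20
python3 - <<'E'
from h import *
im,d=shot("scene"); H=hsv(im)
b=sub(hmask(H,(95,80,30),(125,255,255)),(325,195,412,272)); p=onplane("scene",pts(b),.027)[:,:2]; c=np.array([.5556,.2478]); q=p[np.linalg.norm(p-c,axis=1)>.05]
x=np.linalg.lstsq(np.c_[2*q,np.ones(len(q))],(q**2).sum(1),rcond=None)[0]; print("dish",x[:2]); cv2.imwrite("pics/g.png",cv2.resize(im[160:280,310:440,::-1],None,fx=5,fy=5,interpolation=cv2.INTER_CUBIC))
E
```

```text
clock: 13.3
tcp_pos: [0.5555, 0.2453, 0.0786]
eef_rot: [-1.572, 0.002, 0.0]
contact_force: [-0.4, -0.3, -1.1]
grip_width: 0.0449
clock: 13.7
tcp_pos: [0.5564, 0.2456, 0.0808]
eef_rot: [-1.57, -0.001, 0.0]
contact_force: [-0.2, 0.6, -0.5]
grip_width: 0.0221
dish [0.5562397  0.24820724]
```

View pics/g.png

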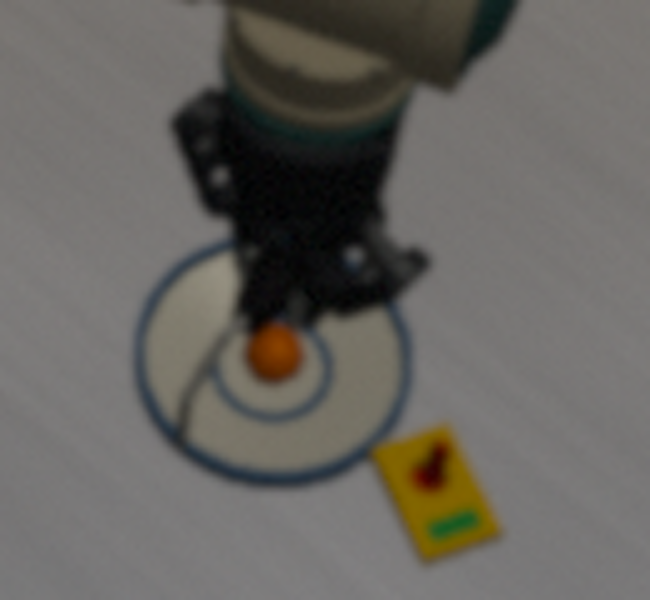

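The fingers straddle the bar at 22 mm with no contact and the dish hasn't moved (ball at 275,352). Closing gently.

```bash
python3 -m handwheel '[{"dx":0,"dy":0,"dz":0,"twist":0},{"dx":0,"dy":0,"dz":0,"twist":0},{"dx":0,"dy":0,"dz":0,"twist":0}]' 0.018 20
python3 -m handwheel '[{"dx":0,"dy":0,"dz":0,"twist":0},{"dx":0,"dy":0,"dz":0,"twist":0},{"dx":0,"dy":0,"dz":0,"twist":0}]' 0.01 20
python3 -m handwheel '[{"dx":0,"dy":0,"dz":0,"twist":0},{"dx":0,"dy":0,"dz":0,"twist":0},{"dx":0,"dy":0,"dz":0,"twist":0},{"dx":0,"dy":0,"dz":0,"twist":0},{"dx":0,"dy":0,"dz":0,"twist":0}]' 0.005 80
```

```text
clock: 14.05
tcp_pos: [0.5562, 0.2455, 0.0803]
eef_rot: [-1.571, -0.0, 0.0]
contact_force: [0.3, -0.1, -0.1]
grip_width: 0.0183
clock: 14.35
tcp_pos: [0.5562, 0.2457, 0.0804]
eef_rot: [-1.57, -0.0, 0.0]
contact_force: [1.0, 0.7, -0.4]
grip_width: 0.0153
clock: 14.85
tcp_pos: [0.5563, 0.2457, 0.0805]
eef_rot: [-1.57, -0.001, 0.0]
contact_force: [0.4, 2.0, 1.3]
grip_width: 0.0148
```

```bash
python3 -m handwheel '[{"dx":0,"dy":-0.001,"dz":0,"twist":0},{"dx":0,"dy":-0.003,"dz":0,"twist":0},{"dx":0,"dy":-0.006,"dz":0,"twist":0},{"dx":0,"dy":-0.01,"dz":0,"twist":0},{"dx":0,"dy":-0.015,"dz":0,"twist":0},{"dx":0,"dy":-0.02,"dz":0,"twist":0},{"dx":0,"dy":-0.025,"dz":0,"twist":0},{"dx":0,"dy":-0.03,"dz":0,"twist":0}]'
python3 -m handwheel '[{"dx":0,"dy":-0.006,"dz":0,"twist":0},{"dx":0,"dy":-0.014,"dz":0,"twist":0},{"dx":0,"dy":-0.024,"dz":0,"twist":0},{"dx":0,"dy":-0.036,"dz":0,"twist":0},{"dx":0,"dy":-0.048,"dz":0,"twist":0},{"dx":0,"dy":-0.06,"dz":0,"twist":0},{"dx":0,"dy":-0.068,"dz":0,"twist":0},{"dx":0,"dy":-0.075,"dz":0,"twist":0}]'
python3 -m handwheel '[{"dx":0,"dy":-0.002,"dz":0,"twist":0},{"dx":0,"dy":-0.003,"dz":0,"twist":0},{"dx":0,"dy":-0.003,"dz":0,"twist":0},{"dx":0,"dy":-0.003,"dz":0,"twist":0}]'
cat >> h.py <<'E'
def dishstate(save=None):
    "rim circle and ball, from scene, at dish height = tcp - lift"
    s=robot.get_state(); h=s["tcp_pos"][2]-.0805; t=s["tcp_pos"][:2]
    for n in("scene","top"):
        im,d=shot(n); H=hsv(im)
        P,uv=cloud(n,im,d,hmask(H,(95,80,25),(125,255,255))>0); r=np.linalg.norm(P[:,:2]-t,axis=1); k=(r<.08)&(r>.05)
        if k.sum()>12:
            w=onplane(n,uv[k].astype(float),h+.027)[:,:2]; x=np.linalg.lstsq(np.c_[2*w,np.ones(len(w))],(w**2).sum(1),rcond=None)[0]
            nrm=np.linalg.lstsq(np.c_[P[k,:2]-t,np.ones(k.sum())],P[k,2],rcond=None)[0]
            print(n,"rim",x[:2].round(4),"r",np.sqrt(x[2]+x[:2]@x[:2]).round(4),"slope",nrm.round(3),k.sum())
        Q,uq=cloud(n,im,d,hmask(H,(5,150,60),(17,255,255))>0); k=(np.linalg.norm(Q[:,:2]-t,axis=1)<.06)&(Q[:,2]<h+.06)
        if k.any(): print("  ball",onplane(n,uq[k].astype(float),h+.026).mean(0).round(4),k.sum())
        rd=hmask(H,(0,150,60),(4,255,255))|hmask(H,(174,150,60),(180,255,255)); Q,uq=cloud(n,im,d,rd>0); k=np.linalg.norm(Q[:,:2]-t,axis=1)<.13
        if k.any(): print("  red",Q[k].mean(0).round(4),k.sum())
        Q,uq=cloud(n,im,d,hmask(H,(18,120,50),(80,255,255))>0); k=np.linalg.norm(Q[:,:2]-t,axis=1)<.17
        if k.any(): print("  tag",Q[k].mean(0).round(4),k.sum())
        if save and n=="scene":
            c=uv[0] if not k.any() else uq[k].mean(0); x0=int(np.clip(c[0]-90,0,480)); y0=int(np.clip(c[1]-80,0,260))
            cv2.imwrite("pics/"+save,cv2.resize(im[y0:y0+140,x0:x0+160,::-1],None,fx=4.5,fy=4.2))
    print(s["clock"],s["tcp_pos"],s["eef_rot"],s["contact_force"],s["torque"],s["grip_width"])
E
python3 -c "
from h import *
dishstate('i.png')"
```

```text
clock: 15.65
tcp_pos: [0.5562, 0.2456, 0.1109]
eef_rot: [-1.571, -0.0, 0.0]
contact_force: [0.0, 0.3, -5.0]
grip_width: 0.0148
clock: 16.45
tcp_pos: [0.5563, 0.2456, 0.1863]
eef_rot: [-1.57, -0.001, 0.0]
contact_force: [-0.3, 0.3, -5.1]
grip_width: 0.0148
clock: 16.85
tcp_pos: [0.556, 0.2455, 0.1877]
eef_rot: [-1.571, 0.001, 0.0]
contact_force: [0.4, 0.1, -4.4]
grip_width: 0.0146
scene rim [0.5555 0.2475] r 0.0646 slope [-0.011  0.005  0.132] 84
  ball [0.553  0.2459 0.1332] 109
  red [0.557  0.3432 0.1422] 6
  tag [0.5622 0.3526 0.1441] 422
top rim [0.5543 0.245 ] r 0.0649 slope [0.609 0.228 0.157] 101Traceback (most recent call last):
  File "<string>", line 3, in <module>
    dishstate('i.png')
    ~~~~~~~~~^^^^^^^^^
  File "h.py", line 50, in dishstate
    rd=hmask(H,(0,150,60),(4,255,255))|hmask(H,(174,150,60),(180,255,255)); Q,uq=cloud(n,im,d,rd>0); k=np.linalg.norm(Q[:,:2]-t,axis=1)<.13
                                                                                 ~~~~~^^^^^^^^^^^^^
  File "h.py", line 20, in cloud
    v,u=np.nonzero(mask&(d>0)); return withdepth(n,np.c_[u,v
[... 224 characters left out ...]
                   ~~~~~~^^^^^^
  File "h.py", line 9, in slopes
    return cv2.undistortPoints(uv[:,None],K,np.array([k1,0,0,0,0.]))[:,0]
           ~~~~~~~~~~~~~~~~~~~^^^^^^^^^^^^^^^^^^^^^^^^^^^^^^^^^^^^^^
cv2.error: OpenCV(4.12.0) /io/opencv/modules/calib3d/src/undistort.dispatch.cpp:347: error: (-215:Assertion failed) CV_IS_MAT(_src) && CV_IS_MAT(_dst) && (_src->rows == 1 || _src->cols == 1) && (_dst->rows == 1 || _dst->cols == 1) && _src->cols + _src->rows - 1 == _dst->rows + _dst->cols - 1 && (CV_MAT_TYPE(_src->type) == CV_32FC2 || CV_MAT_TYPE(_src->type) == CV_64FC2) && (CV_MAT_TYPE(_dst->type) == CV_32FC2 || CV_MAT_TYPE(_dst->type) == CV_64FC2) in function 'cvUndistortPointsInternal'
```

View pics/i.png

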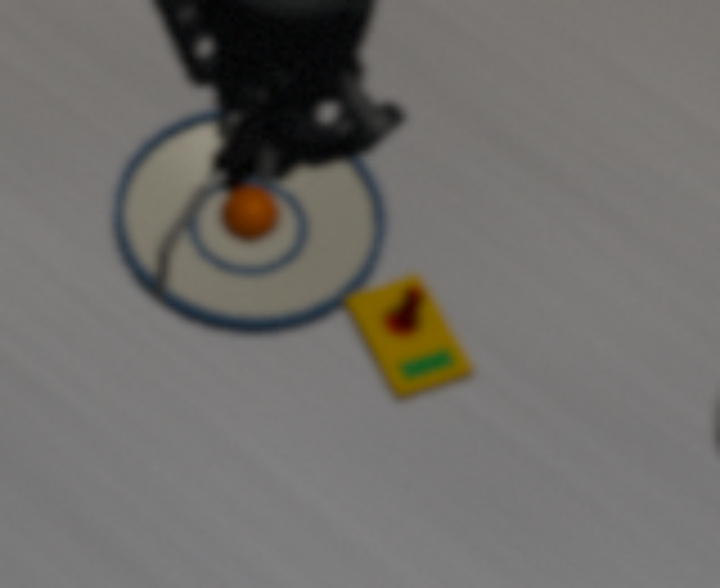

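The dish is held about 0.107 m up and level (slope about 0.01), with the ball (250,212) inside the ring and the tag on its post. I'll carry it smoothly.

```bash
sed -i 's/    v,u=np.nonzero(mask&(d>0)); return/    v,u=np.nonzero(mask\&(d>0))\n    if not len(v): return np.zeros((0,3)),np.zeros((0,2))\n    return/' h.py
python3 -m handwheel '[{"dx":-0.0001,"dy":0,"dz":-0.001,"twist":0},{"dx":-0.0003,"dy":0,"dz":-0.003,"twist":0},{"dx":-0.0005,"dy":0,"dz":-0.006,"twist":0},{"dx":-0.0009,"dy":0,"dz":-0.010,"twist":0},{"dx":-0.0013,"dy":0,"dz":-0.015,"twist":0},{"dx":-0.0018,"dy":0,"dz":-0.021,"twist":0},{"dx":-0.0024,"dy":0,"dz":-0.028,"twist":0},{"dx":-0.0031,"dy":0,"dz":-0.036,"twist":0}]'
python3 -m handwheel '[{"dx":-0.0008,"dy":0,"dz":-0.009,"twist":0},{"dx":-0.0017,"dy":0,"dz":-0.019,"twist":0},{"dx":-0.0026,"dy":0,"dz":-0.030,"twist":0},{"dx":-0.0036,"dy":0,"dz":-0.042,"twist":0},{"dx":-0.0046,"dy":0,"dz":-0.054,"twist":0},{"dx":-0.0056,"dy":0,"dz":-0.066,"twist":0},{"dx":-0.0067,"dy":0,"dz":-0.078,"twist":0},{"dx":-0.0078,"dy":0,"dz":-0.090,"twist":0}]'
python3 -m handwheel '[{"dx":-0.001,"dy":0,"dz":-0.012,"twist":0},{"dx":-0.0021,"dy":0,"dz":-0.024,"twist":0},{"dx":-0.0031,"dy":0,"dz":-0.036,"twist":0},{"dx":-0.0042,"dy":0,"dz":-0.048,"twist":0},{"dx":-0.0052,"dy":0,"dz":-0.060,"twist":0},{"dx":-0.0062,"dy":0,"dz":-0.072,"twist":0},{"dx":-0.0073,"dy":0,"dz":-0.084,"twist":0},{"dx":-0.0083,"dy":0,"dz":-0.096,"twist":0}]'
python3 -m handwheel '[{"dx":-0.001,"dy":0,"dz":-0.012,"twist":0},{"dx":-0.0021,"dy":0,"dz":-0.024,"twist":0},{"dx":-0.0031,"dy":0,"dz":-0.036,"twist":0},{"dx":-0.0042,"dy":0,"dz":-0.048,"twist":0},{"dx":-0.0052,"dy":0,"dz":-0.060,"twist":0},{"dx":-0.0062,"dy":0,"dz":-0.072,"twist":0},{"dx":-0.0073,"dy":0,"dz":-0.084,"twist":0},{"dx":-0.0083,"dy":0,"dz":-0.096,"twist":0}]'
python3 -m handwheel '[{"dx":-0.001,"dy":0,"dz":-0.012,"twist":0},{"dx":-0.0021,"dy":0,"dz":-0.024,"twist":0},{"dx":-0.0031,"dy":0,"dz":-0.036,"twist":0},{"dx":-0.0042,"dy":0,"dz":-0.048,"twist":0},{"dx":-0.0052,"dy":0,"dz":-0.060,"twist":0},{"dx":-0.0062,"dy":0,"dz":-0.072,"twist":0},{"dx":-0.0073,"dy":0,"dz":-0.084,"twist":0},{"dx":-0.0083,"dy":0,"dz":-0.096,"twist":0}]'
python3 -m handwheel '[{"dx":-0.001,"dy":0,"dz":-0.012,"twist":0},{"dx":-0.0021,"dy":0,"dz":-0.024,"twist":0},{"dx":-0.0031,"dy":0,"dz":-0.036,"twist":0},{"dx":-0.0042,"dy":0,"dz":-0.048,"twist":0},{"dx":-0.0051,"dy":0,"dz":-0.059,"twist":0},{"dx":-0.0059,"dy":0,"dz":-0.068,"twist":0},{"dx":-0.0065,"dy":0,"dz":-0.076,"twist":0},{"dx":-0.007,"dy":0,"dz":-0.082,"twist":0}]'
python3 -m handwheel '[{"dx":-0.0004,"dy":0,"dz":-0.005,"twist":0},{"dx":-0.0007,"dy":0,"dz":-0.009,"twist":0},{"dx":-0.001,"dy":0,"dz":-0.011,"twist":0},{"dx":-0.001,"dy":0,"dz":-0.012,"twist":0},{"dx":-0.001,"dy":0,"dz":-0.012,"twist":0}]'
python3 -c "
from h import *
dishstate()"
```

```text
clock: 17.75
tcp_pos: [0.553, 0.2088, 0.1884]
eef_rot: [-1.571, -0.0, 0.0]
contact_force: [1.0, 0.4, -4.9]
grip_width: 0.0149
clock: 18.55
tcp_pos: [0.5452, 0.1185, 0.1883]
eef_rot: [-1.571, -0.0, 0.0]
contact_force: [-0.3, 0.5, -5.3]
grip_width: 0.0149
clock: 19.35
tcp_pos: [0.5369, 0.0225, 0.1883]
eef_rot: [-1.571, -0.0, 0.0]
contact_force: [0.3, 0.9, -5.2]
grip_width: 0.0149
clock: 20.15
tcp_pos: [0.5286, -0.0735, 0.1883]
eef_rot: [-1.571, -0.0, 0.0]
contact_force: [0.3, -0.2, -4.7]
grip_width: 0.0148
clock: 20.95
tcp_pos: [0.5203, -0.1695, 0.1883]
eef_rot: [-1.571, -0.0, 0.0]
contact_force: [0.6, 0.0, -4.5]
grip_width: 0.015
clock: 21.75
tcp_pos: [0.5134, -0.2511, 0.1882]
eef_rot: [-1.571, 0.0, 0.0]
contact_force: [0.5, -0.5, -5.5]
grip_width: 0.0151
clock: 22.25
tcp_pos: [0.5125, -0.2624, 0.1883]
eef_rot: [-1.571, -0.0, 0.0]
contact_force: [-0.6, -0.1, -5.6]
grip_width: 0.0147
scene rim [ 0.533  -0.2355] r 0.0399 slope [0.167 0.171 0.114] 73
  ball [ 0.5099 -0.2612  0.1338] 72
  red [ 0.5113 -0.1612  0.1727] 2
  tag [ 0.5166 -0.1556  0.1401] 295
top rim [ 0.5095 -0.2738] r 0.0731 slope [0.498 0.572 0.127] 171
  ball [ 0.4979 -0.2639  0.1338] 5
  red [ 0.5152 -0.1632  0.1499] 16
  tag [ 0.5177 -0.1571  0.1414] 317
22.25 [ 0.51251128 -0.2623919   0.18827387] [-1.57062557e+00 -5.96701241e-05  3.03004988e-04] [-0.62322295 -0.08748425 -5.56324577] [-0.01721214  0.02060859  0.01207403] 0.014685801789690412
```

```bash
python3 -m handwheel '[{"dx":0,"dy":0,"dz":0,"twist":0.005},{"dx":0,"dy":0,"dz":0,"twist":0.015},{"dx":0,"dy":0,"dz":0,"twist":0.03},{"dx":0,"dy":0,"dz":0,"twist":0.05},{"dx":0,"dy":0,"dz":0,"twist":0.075},{"dx":0,"dy":0,"dz":0,"twist":0.105},{"dx":0,"dy":0,"dz":0,"twist":0.14},{"dx":0,"dy":0,"dz":0,"twist":0.18}]'
python3 -m handwheel '[{"dx":0,"dy":0,"dz":0,"twist":0.045},{"dx":0,"dy":0,"dz":0,"twist":0.09},{"dx":0,"dy":0,"dz":0,"twist":0.135},{"dx":0,"dy":0,"dz":0,"twist":0.18},{"dx":0,"dy":0,"dz":0,"twist":0.225},{"dx":0,"dy":0,"dz":0,"twist":0.27},{"dx":0,"dy":0,"dz":0,"twist":0.315},{"dx":0,"dy":0,"dz":0,"twist":0.36}]'
python3 -m handwheel '[{"dx":0,"dy":0,"dz":0,"twist":0.045},{"dx":0,"dy":0,"dz":0,"twist":0.09},{"dx":0,"dy":0,"dz":0,"twist":0.135},{"dx":0,"dy":0,"dz":0,"twist":0.18},{"dx":0,"dy":0,"dz":0,"twist":0.225},{"dx":0,"dy":0,"dz":0,"twist":0.27},{"dx":0,"dy":0,"dz":0,"twist":0.315},{"dx":0,"dy":0,"dz":0,"twist":0.36}]'
python3 -m handwheel '[{"dx":0,"dy":0,"dz":0,"twist":0.045},{"dx":0,"dy":0,"dz":0,"twist":0.09},{"dx":0,"dy":0,"dz":0,"twist":0.135},{"dx":0,"dy":0,"dz":0,"twist":0.18},{"dx":0,"dy":0,"dz":0,"twist":0.225},{"dx":0,"dy":0,"dz":0,"twist":0.27},{"dx":0,"dy":0,"dz":0,"twist":0.315},{"dx":0,"dy":0,"dz":0,"twist":0.36}]'
python3 -m handwheel '[{"dx":0,"dy":0,"dz":0,"twist":0.045},{"dx":0,"dy":0,"dz":0,"twist":0.09},{"dx":0,"dy":0,"dz":0,"twist":0.135},{"dx":0,"dy":0,"dz":0,"twist":0.18},{"dx":0,"dy":0,"dz":0,"twist":0.22},{"dx":0,"dy":0,"dz":0,"twist":0.255},{"dx":0,"dy":0,"dz":0,"twist":0.285},{"dx":0,"dy":0,"dz":0,"twist":0.31}]'
python3 -m handwheel '[{"dx":0,"dy":0,"dz":0,"twist":0.02},{"dx":0,"dy":0,"dz":0,"twist":0.035},{"dx":0,"dy":0,"dz":0,"twist":0.045},{"dx":0,"dy":0,"dz":0,"twist":0.05},{"dx":0,"dy":0,"dz":0,"twist":0.053},{"dx":0,"dy":0,"dz":0,"twist":0.053},{"dx":0,"dy":0,"dz":0,"twist":0.053}]'
python3 -c "
from h import *
dishstate('j.png')"
```

```text
clock: 23.15
tcp_pos: [0.5125, -0.2625, 0.1883]
eef_rot: [-1.571, -0.0, -0.182]
contact_force: [0.9, 0.4, -5.8]
grip_width: 0.0144
clock: 23.95
tcp_pos: [0.5125, -0.2624, 0.1882]
eef_rot: [-1.571, 0.0, -0.543]
contact_force: [-0.7, -0.7, -4.9]
grip_width: 0.0148
clock: 24.75
tcp_pos: [0.5125, -0.2624, 0.1882]
eef_rot: [-1.571, 0.0, -0.903]
contact_force: [0.5, -0.6, -4.7]
grip_width: 0.0148
clock: 25.55
tcp_pos: [0.5124, -0.2624, 0.1882]
eef_rot: [-1.571, 0.0, -1.263]
contact_force: [0.4, 0.3, -4.4]
grip_width: 0.0149
clock: 26.35
tcp_pos: [0.5125, -0.2625, 0.1883]
eef_rot: [-1.571, 0.0, -1.572]
contact_force: [0.2, 0.7, -5.2]
grip_width: 0.0151
clock: 27.05
tcp_pos: [0.5125, -0.2625, 0.1883]
eef_rot: [-1.571, 0.0, -1.623]
contact_force: [-0.3, -0.6, -4.4]
grip_width: 0.0149
scene rim [ 0.5187 -0.2478] r 0.0596 slope [0.306 0.519 0.092] 119
  ball [ 0.5123 -0.2592  0.1338] 70
  tag [ 0.6193 -0.2706  0.1432] 267
top rim [ 0.5114 -0.2634] r 0.0672 slope [0.083 0.17  0.13 ] 163
  ball [ 0.5083 -0.2594  0.1338] 21
  red [ 0.609  -0.2671  0.1581] 9
  tag [ 0.619  -0.2749  0.1393] 314
27.05 [ 0.512474   -0.26245853  0.18827867] [-1.57077614e+00  6.79624769e-05 -1.62268896e+00] [-0.28364246 -0.56463821 -4.43423315] [-0.02901611  0.02197256 -0.06251404] 0.014885744766551851
```

View pics/j.png

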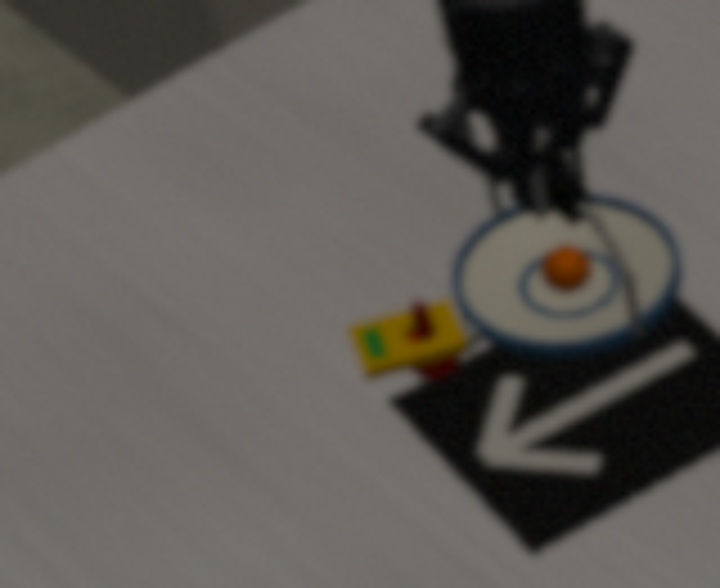

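The dish is over the mat with its post nearly along the arrow, the ball (566,268) in the ring and the tag on its post. The turn is about 0.07 rad short, so I'll finish it and let everything settle.

```bash
python3 -m handwheel '[{"dx":0,"dy":0,"dz":0,"twist":0.005},{"dx":0,"dy":0,"dz":0,"twist":0.018},{"dx":0,"dy":0,"dz":0,"twist":0.035},{"dx":0,"dy":0,"dz":0,"twist":0.05},{"dx":0,"dy":0,"dz":0,"twist":0.062},{"dx":0,"dy":0,"dz":0,"twist":0.068},{"dx":0,"dy":0,"dz":0,"twist":0.07},{"dx":0,"dy":0,"dz":0,"twist":0.07}]'
python3 -m handwheel '[{"dx":0,"dy":0,"dz":0,"twist":0},{"dx":0,"dy":0,"dz":0,"twist":0},{"dx":0,"dy":0,"dz":0,"twist":0},{"dx":0,"dy":0,"dz":0,"twist":0},{"dx":0,"dy":0,"dz":0,"twist":0},{"dx":0,"dy":0,"dz":0,"twist":0},{"dx":0,"dy":0,"dz":0,"twist":0},{"dx":0,"dy":0,"dz":0,"twist":0}]'
python3 -c "
from h import *
dishstate()"
```

```text
clock: 27.95
tcp_pos: [0.5125, -0.2625, 0.1883]
eef_rot: [-1.571, 0.0, -1.693]
contact_force: [-0.2, -0.4, -4.2]
grip_width: 0.0149
clock: 28.75
tcp_pos: [0.5125, -0.2625, 0.1883]
eef_rot: [-1.571, 0.0, -1.693]
contact_force: [0.3, 0.9, -4.7]
grip_width: 0.0149
scene rim [ 0.5189 -0.2479] r 0.0599 slope [0.424 0.723 0.078] 115
  ball [ 0.5124 -0.2592  0.1338] 68
  tag [ 0.6191 -0.2771  0.144 ] 268
top rim [ 0.511  -0.2674] r 0.0698 slope [0.299 0.586 0.122] 167
  ball [ 0.5041 -0.2585  0.1338] 22
  red [ 0.6094 -0.2754  0.1558] 8
  tag [ 0.6182 -0.2814  0.1431] 307
28.75 [ 0.51247542 -0.2624648   0.18829449] [-1.57075372e+00  6.89190028e-05 -1.69283108e+00] [ 0.29454532  0.87247806 -4.68428733] [-0.0492662   0.07233445 -0.00419313] 0.014949050958335767
```

```bash
python3 -c "
from rig import robot
print(robot.job_done())"
```

```text
the job is handed in; nothing more can be done
None
```

I hung the tag on the red post and let go of it, then lifted the dish about 108 mm straight up. I carried it over the mat, turned it about 97° clockwise and handed in at about 29 s, still holding it.

**Last checks:**
- **Position:** the gripper, on the dish's axis, is within about 2 mm of the measured mat centre. The underside is about 0.108 m up.
- **Direction:** the post points at about -7.6° and the arrow at about -7°.
- **Ball and tag:** the ball reads about 3 mm from the gripper axis in the scene view, inside the ring. The tag is still on its post, and the grip is steady at 14.9 mm.

**What failed or disagreed:**
- The first two move calls were refused because rows need all four keys.
- The first pinch closed over the top of the tag, so I repeated it lower.
- The two cameras differ by 2–5 mm in y.
- **Ball, top view:** it reads about 9 mm off, but the ball is half hidden by the bar there.
- **Rim fits and slope:** the rim fits over the mat were spoiled by stray pixels and gave meaningless slopes. For level I relied on the tool pose, which was vertical to under 0.001 rad, and the clean scene-view slope of about 0.01 just after the lift.

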